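# Close the kneecap case

## Task

Close up the kneecap's storage case: put the loose lid on it so that it sits fully down in the mouth (swing any flap that hangs over the mouth out of the way first), then fold all four hinged clip flaps down flat over the lid's rim. Leave the kneecap inside and do not shift or topple the other models on the shelf.

Things in the scene. Friction and masses are not known exactly. Their poses are not given: they have to be found in the camera images.
- case: grey plastic case with an open top, fixed, holding the kneecap. 130 (its x) by 180 (its y) mm, walls 5 mm, rim 60 mm high, mouth 120 x 170 mm. Origin: centre of the underside; z up. A clip flap is hinged at the middle of each wall, 10 mm outside it and 68.5 mm above the origin, and swings inward over the mouth; hinge brackets reach 14 mm out from the walls and stand 73.5 mm high.
- lid: loose grey lid, lying right way up. Plate 130 (its x) x 180 (its y) x 6 mm; under it a lip 6 mm deep, 112 x 162 mm, that enters the mouth with 4 mm play each side, either way round; on top a grip ridge along its y, 70 long, 16 wide, 30 high. Origin: centre of the lip's underside; plate top at 12, ridge top at 42 mm. Seated: origin 54 mm above the case's. 150 to 300 g.
- flap_front (a joint): clip flap on the case's -x side: flat steel plate 74 mm wide, 42 mm from hinge to tip, 4 mm thick; horizontal hinge at x = -75 mm, z = 68.5 mm in the case's frame. 0: flat on the seated lid, tip to the middle (stop); 1.57: upright; 2.3: leaning outward (stop). Friction hinge: stays where left, moves with about 1 N at the tip. Starts at 0.95 to 2.0; below 1.4 it is in the lid's way.
- flap_far (a joint): clip flap on the case's +x side: flat steel plate 74 mm wide, 42 mm from hinge to tip, 4 mm thick; horizontal hinge at x = +75 mm, z = 68.5 mm in the case's frame. 0: flat on the seated lid, tip to the middle (stop); 1.57: upright; 2.3: leaning outward (stop). Friction hinge: stays where left, moves with about 1 N at the tip. Starts at 0.95 to 2.0; below 1.4 it is in the lid's way.
- flap_left (a joint): clip flap on the case's +y side: flat steel plate 60 mm wide, 42 mm from hinge to tip, 4 mm thick; horizontal hinge at y = +100 mm, z = 68.5 mm in the case's frame. 0: flat on the seated lid, tip to the middle (stop); 1.57: upright; 2.3: leaning outward (stop). Friction hinge: stays where left, moves with about 1 N at the tip. Starts at 1.65 to 2.0, out of the lid's way.
- flap_right (a joint): clip flap on the case's -y side: flat steel plate 60 mm wide, 42 mm from hinge to tip, 4 mm thick; horizontal hinge at y = -100 mm, z = 68.5 mm in the case's frame. 0: flat on the seated lid, tip to the middle (stop); 1.57: upright; 2.3: leaning outward (stop). Friction hinge: stays where left, moves with about 1 N at the tip. Starts at 1.65 to 2.0, out of the lid's way.
- kneecap: smooth ivory plastic kneecap model, 70 mm across, 28 mm high, loose on the case's foam bed (bed 13 mm above the case's origin). Origin: centre of its underside. It stays in the case.
- larynx: bystander: frosted resin larynx standing on a 52 mm round foot, 180 mm tall, nowhere wider than its foot, easily toppled. Origin: centre of the foot's underside.
- tongue: bystander: pink plastic tongue, 98 mm long (from -50 to +48 mm along its x), 48 mm wide, 36 mm high. Origin under its middle.
- vertebra: bystander: ivory plastic vertebra, 44 mm round body with processes, from -22 to +57 mm along its x, 52 mm wide, 32 mm high. Origin under the round body.
- pelvis: bystander: red-and-blue pelvis half on a 120 x 70 mm wooden foot, 130 mm tall. Origin: centre of the foot's underside.
- eyeball: bystander: eyeball model, 68 mm ball on a 68 mm round foot, 102 mm tall. Origin: centre of the foot's underside.
- kidney: bystander: red kidney model on a 60 x 80 mm wooden foot, 108 mm tall. Origin: centre of the foot's underside.

How it is judged:
On the way:
1. the lid sits fully down in the case's mouth (x of lid in the frame of case between -0.008 and 0.008 m and y of lid in the frame of case between -0.008 and 0.008 m and z of lid in the frame of case between 0.051 and 0.057 m and angle between the y axis of lid and the y axis of case, either way round below 0.1 rad and angle between lid's own z axis and vertical below 0.04 rad), for 0.2 s.
At the end, for the whole second after the job is handed in: The lid is seated in the case's mouth (within 8 mm of centred, 0.10 rad of aligned either way round, 3 mm of fully down, level), the kneecap is in the case, all four flaps are folded down over the lid (joints below 0.15 rad), everything released and at rest (all of step 1 and value of joint each of flap_front, flap_far, flap_left, flap_right below 0.15 rad and distance between kneecap and case below 0.08 m and linear speed of lid below 0.02 m/s); the robot touches nothing.
It fails at once if a bystander model is shifted by more than 25 mm or tipped (distance of any of larynx, tongue, vertebra, pelvis, eyeball, kidney from where it was at the start of the episode above 0.025 m or angle between any of larynx, tongue, vertebra, pelvis, eyeball, kidney's own z axis and vertical above 0.35 rad).
It also fails if it takes over 69 s, if anything falls off the work surface, if the arm or the gripper's body presses on something with over 40 N, if the wrist force passes 120 N, or if a joint passes its speed limit or range.

## Robot

A 6-joint arm with a two-finger parallel gripper is mounted at the origin on the work surface. World frame = base frame: x ahead of the robot, y to its left, z up, the work surface at z = 0. Lengths are in m, angles in rad, forces in N, time in s.
With the tool pointing down it reaches from about 0.35 to 0.975 m from the base axis. Payload 4.9 kg.
Tool frame: the origin (TCP) lies at the very end of the fingers, on their centre line; the grasp point (between the pads) lies 19 mm behind it; z points along the fingers, y is the line along which they close (so a half turn about z gives the same grasp; the last joint's range is limited). The gripper opens to 85 mm and grips with 20 to 120 N. Pads are 22 mm wide; open, the fingers measure 114 mm over their backs; the gripper's body (76 mm by 85 mm) begins 54 mm behind the grasp point. The pads swing forward as they close: fully open they stand 13 mm farther back than shut.
Start: joints at [1.065, 0.053, 1.613, -0, 1.476, -0.119], TCP at [0.236, 0.579, 0.231] pointing down, gripper open.
Joint ranges: [-3.01, 3.01], [-1.01, 2.22], [0.06, 2.58], [-1.02, 4.17], [0.09, 2.62], [-3.14, 3.14]. Speed limits (rad/s): [2.57, 2.57, 3.14, 3.14, 3.14, 3.14].

## Interface

Orientations are given as a rotation vector (axis times angle).
In Python, from station import * gives the robot as it stands.
- The arm moves only by the shell command python3 -m crank 'ROWS' [OPENING] [FORCE]. ROWS is JSON, a list of rows, each an object with "offset": the shift along the tool's x, y, z in m, a list of three; "twist": the turn, a rotation vector about the tool's x, y, z in degrees, a list of three. In form: [{"offset": [x, y, z], "twist": [rx, ry, rz]}, ...]. A call has 1 to 20 rows; each row is the pose to reach, as a shift and turn from the pose commanded when the call began, along the tool's axes at that moment; what a row does not reach only later rows make up. A row lasts 1/8 s, in which the tool goes at most 62.5 mm and 10.7 degrees, less where a joint would pass 70% of its speed; a pose out of reach is approached as far as the arm can. A call with a gripper value outside its range is refused whole. OPENING is the opening, from 0 (shut) to 1 (fully open), set as the call begins (- or left out, the last holds). The fingers move at their own pace and stop on an object; FORCE is the grip in N (left out, the last holds). Time passes only in rows, so rows that repeat a pose let the fingers close. It gives the time, the measured TCP pose, the force, the opening and the grip force at its end, in the units of the state.
- get_obs(): the state, without advancing time (a new reading comes with each control period).
- get_image(name): name is "side" or "top" or "wrist"; returns the picture (384x512x3 uint8, red, green, blue); there is no depth.
- get_calibration(name): a dict with "intrinsics" (3x3 intrinsics, pixels), "world_from_camera" (4x4, takes a point from camera to world coordinates); the wrist camera has in their place "tool_from_camera" (4x4, takes a point from camera to tool coordinates, whose origin is the TCP and whose axes are the flange's). Camera axes: x right, y up, looking along -z (the intrinsics and any distortion apply to the point x, -y, -z); pixel columns grow to the right and rows downward; lengths in m; the calibration is good to about 2 mm. A picture is of the moment at which its call begins: read the wrist's pose just before it. get_calibration takes no time and is no camera call.
- finish_job(): hands the job in; it is judged then, once.
Trained networks look in the newest picture that a camera, given by its name, has taken for a name from the list of things; names that differ only in an ending like _2 or _b are one class to them, and where a whole thing is asked for, a point or a joint stands for the part that bears it (a point fixed in the world has none). Each returns a list of dicts, best first, with "confidence" (0 to 1); they miss things now and then, are a little off and sometimes report something else, mostly with a low value. They report only what shows in the picture. A call takes as long as a camera call.
- cut_out(query, camera): "region" (384x512 bool, what is visible of it) and "rect" ([centre column, centre row, width, height] in pixels, round what is visible of it).
The state is a dict: "t": time; "q": joint angles; "dq": joint speeds; "effort": joint torques, N m; "tool_pos": TCP position; "tool_rot": TCP orientation; "contact_force": force on the tool from outside, world axes, zero at the start; "wrist_torque": the same for the moment, N m; "opening": finger opening in m; "grip_force": force on a finger pad.
Only numpy, scipy, OpenCV 4.12 (cv2) and the standard library are available. Lean on these libraries where they do the work, as an engineer would, in place of code of your own. Each camera call takes 0.05 s, during which the arm holds its last target. There are 200 camera calls.

## Working session

There is one attempt and no reset: what is moved stays moved. The work goes in short steps, Python scripts to look and compute and a shell command to move; the robot and the scene stay as the last step left them, time stands still between calls to the robot, and variables do not carry over. Pictures are saved under pics/ and viewed, at most 11 in all, crops included, and the job is handed in when it is done.

```bash
mkdir -p pics; ls
python3 - <<'E'
from station import *
import cv2,numpy as np
np.set_printoptions(precision=4,suppress=True)
o=get_obs();print(o)
ims=[]
for n in("side","top"):
    im=get_image(n);cv2.imwrite(f"pics/{n}0.png",im[:,:,::-1])
    c=get_calibration(n);print(n,c)
    for q in("case","lid"):
        for d in cut_out(q,n)[:2]:print(n,q,d["confidence"],d["rect"])
print(get_calibration("wrist"))
E
```

```text
pics
{'t': 0.0, 'q': array([ 1.065 ,  0.0534,  1.6143,  0.    ,  1.476 , -0.119 ]), 'dq': array([-0.0003, -0.0003,  0.0002,  0.0002,  0.0017, -0.0008]), 'effort': array([  0.0016, -39.3677, -37.0182,   0.0001,   0.007 ,  -0.    ]), 'tool_pos': array([0.2355, 0.5783, 0.2301]), 'tool_rot': array([-0.6036, -3.0824,  0.0031]), 'contact_force': array([-0.1238,  0.2686, -0.4561]), 'wrist_torque': array([-0.0357, -0.0147,  0.0289]), 'grip_force': 0.0, 'opening': 0.08537585964042249}
side {'intrinsics': array([[436.848 ,   0.    , 254.6084],
       [  0.    , 436.848 , 186.8725],
       [  0.    ,   0.    ,   1.    ]]), 'world_from_camera': array([[ 0.9955,  0.0776, -0.0547,  0.5088],
       [-0.0946,  0.7566, -0.647 , -0.9802],
       [-0.0089,  0.6493,  0.7605,  1.223 ],
       [ 0.    ,  0.    ,  0.    ,  1.    ]])}
side case 0.72 [240.1, 145.4, 50.1, 59.1]
side lid 0.57 [247.9, 249.0, 55.5, 54.3]
top {'intrinsics': array([[357.5309,   0.    , 258.188 ],
       [  0.    , 357.5309, 195.8744],
       [  0.    ,   0.    ,   1.    ]]), 'world_from_camera': array([[-0.0236,  0.984 , -0.1769,  0.4013],
       [-0.9997, -0.0248, -0.0045, -0.0081],
       [-0.0089,  0.1767,  0.9842,  1.0663],
       [ 0.    ,  0.    ,  0.    ,  1.    ]])}
top case 0.8 [172.4, 206.9, 83.5, 59.6]
top case 0.2 [257.9, 201.2, 18.7, 24.9]
top lid 0.75 [326.2, 209.8, 70.0, 57.0]
{'intrinsics': array([[309.0517,   0.    , 255.1393],
       [  0.    , 309.0517, 197.2324],
       [  0.    ,   0.    ,   1.    ]]), 'tool_from_camera': array([[ 0.    ,  0.9547,  0.2977,  0.0751],
       [ 1.    ,  0.    , -0.0002, -0.0003],
       [-0.0002,  0.2977, -0.9547, -0.1429],
       [ 0.    ,  0.    ,  0.    ,  1.    ]])}
```

Run:
```python
import cv2
a=cv2.imread("pics/top0.png")[100:340,80:400];cv2.imwrite("pics/topc.png",cv2.resize(a,None,fx=2.5,fy=2.5,interpolation=2))
a=cv2.imread("pics/side0.png")[80:320,130:400];cv2.imwrite("pics/sidec.png",cv2.resize(a,None,fx=2.5,fy=2.5,interpolation=2))
```

```text
(no output)
```

View pics/topc.png

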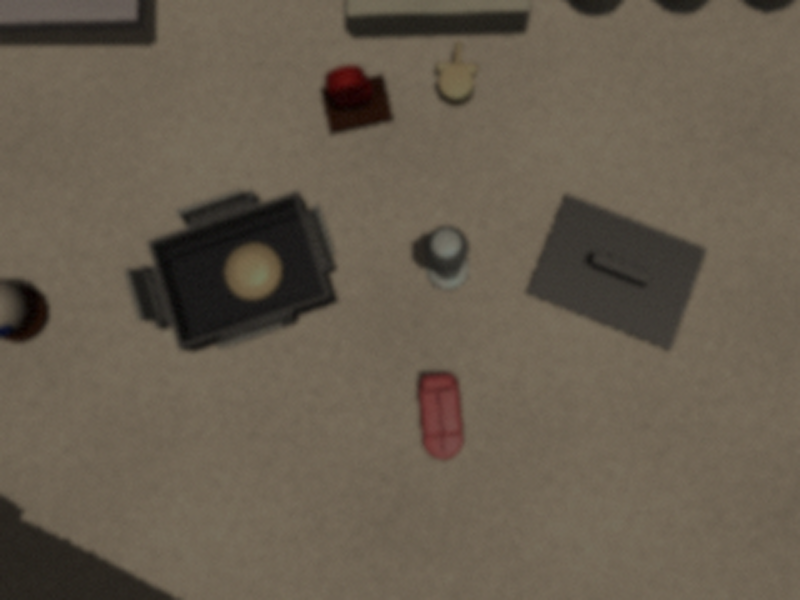

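View pics/sidec.png

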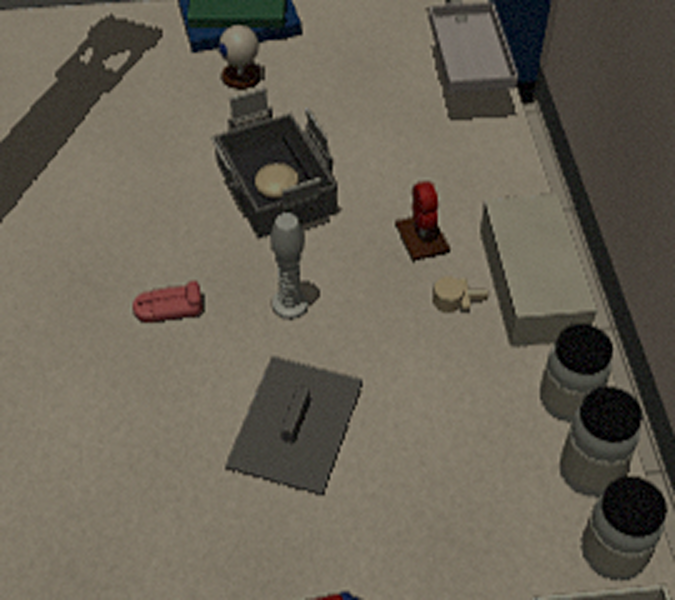

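```bash
cat > h.py <<'E'
from station import *
import cv2,numpy as np
from scipy.spatial.transform import Rotation as R
np.set_printoptions(precision=4,suppress=True)
def cam(n,o=None):
    c=get_calibration(n);K=c["intrinsics"]
    if n=="wrist":
        T=np.eye(4);T[:3,:3]=R.from_rotvec(o["tool_rot"]).as_matrix();T[:3,3]=o["tool_pos"];return K,T@c["tool_from_camera"]
    return K,c["world_from_camera"]
def proj(P,KT):
    K,T=KT;p=(np.atleast_2d(P)-T[:3,3])@T[:3,:3];p=p*[1,-1,-1];q=p@K.T;return q[:,:2]/q[:,2:]
def plane(uv,z,KT):
    K,T=KT;uv=np.atleast_2d(uv);d=np.c_[uv,np.ones(len(uv))]@np.linalg.inv(K).T*[1,-1,-1]@T[:3,:3].T
    return T[:3,3]+d*((z-T[2,3])/d[:,2])[:,None]
def rect(P):
    "pose of a rectangle from corners (any order): centre, yaw of long axis, sizes"
    return cv2.minAreaRect(P[:,:2].astype(np.float32)*1000)
def flap(name,th,case):
    "3 points: hinge mid, tip corners; case=(x,y,z0,yaw)"
    x,y,z0,yaw=case
    hx,w={'front':(-.075,.074),'far':(.075,.074),'left':(.1,.06),'right':(-.1,.06)}[name]
    s=np.sign(hx);r=hx-s*.042*np.cos(th);z=.0685+.042*np.sin(th)
    L=[(hx,-w/2,.0685),(hx,w/2,.0685),(r,w/2,z),(r,-w/2,z)]
    if name in('left','right'):L=[(b,a,c) for a,b,c in L]
    return np.array(L)@R.from_euler('z',yaw).as_matrix().T+[x,y,z0]
def draw(im,P,KT,col=(0,255,0)):
    cv2.polylines(im,[np.round(proj(P,KT)*8).astype(int)],True,col,1,cv2.LINE_AA,3)
def box(P3,case):
    x,y,z,yaw=case;return np.array(P3)@R.from_euler('z',yaw).as_matrix().T+[x,y,z]
E
python3 - <<'E'
from h import *
KT=cam("top");f=lambda a:np.array(a)/2.5+[80,100]
print(rect(plane(f([(152,240),(300,195),(335,300),(185,348)]),.06,KT)))
print(rect(plane(f([(566,195),(706,248),(668,350),(527,292)]),.012,KT)))
get_image("top")
m=cut_out("lid","top")[0]["region"];c=np.argwhere(m)[:,::-1].astype(float);h=cv2.convexHull(c.astype(np.float32))[:,0]
print(rect(plane(h,.012,KT)))
for q in("larynx","tongue","vertebra","kidney","eyeball"):
    d=cut_out(q,"top")
    if d:
        r=d[0]["rect"];print(q,d[0]["confidence"],plane([r[0],r[1]+r[3]/2],0,KT)[0])
for q in("flap_front","flap_far","flap_left","flap_right"):
    for n in("top","side"):
        get_image(n)
        for d in cut_out(q,n)[:3]:print(q,n,d["confidence"],d["rect"])
E
```

```text
((553.072021484375, 228.0750732421875), (130.86691284179688, 180.23080444335938), 16.501590728759766)
((549.092529296875, -206.01318359375), (177.66351318359375, 131.09463500976562), 65.97345733642578)
((550.2139892578125, -205.63616943359375), (180.88853454589844, 131.7546844482422), 66.54149627685547)
larynx 0.63 [ 0.5394 -0.0017  0.    ]
tongue 0.71 [0.3365 0.0066 0.    ]
vertebra 0.75 [ 0.7516 -0.025   0.    ]
kidney 0.66 [0.7436 0.1019 0.    ]
eyeball 0.94 [0.485  0.5242 0.    ]
flap_front side 0.53 [219.2, 146.9, 7.7, 12.0]
flap_far top 0.65 [165.2, 184.6, 26.1, 9.9]
flap_left top 0.68 [140.7, 217.6, 15.2, 20.6]
flap_left side 0.58 [230.2, 120.3, 14.5, 13.5]
flap_right top 0.68 [209.7, 192.5, 9.4, 25.4]
flap_right top 0.38 [164.6, 184.5, 24.4, 9.4]
flap_right side 0.48 [249.7, 159.2, 19.0, 13.0]
flap_right side 0.18 [239.2, 144.3, 48.9, 55.7]
```

Run:
```python
from h import *
case=(.553,.228,0,np.radians(16.5))
D={('front','side'):[219.2,146.9,7.7,12.0],('far','top'):[165.2,184.6,26.1,9.9],('left','top'):[140.7,217.6,15.2,20.6],('left','side'):[230.2,120.3,14.5,13.5],('right','top'):[209.7,192.5,9.4,25.4],('right','side'):[249.7,159.2,19.0,13.0]}
for (f,n),r in D.items():
    E=[]
    for th in np.arange(.8,2.3,.05):
        p=proj(flap(f,th,case),cam(n));lo,hi=p.min(0),p.max(0)
        E.append((np.abs(np.r_[(lo+hi)/2,hi-lo]-r).sum(),th))
    E.sort();print(f,n,np.array(E[:3]).round(2).tolist())
o=get_obs();out=[]
for n,b in(("top",(120,170,110,90)),("side",(200,100,80,80))):
    im=cv2.imread(f"pics/{n}0.png");x,y,w,h=b;s=5
    c=cv2.resize(im[y:y+h,x:x+w],None,fx=s,fy=s,interpolation=2);c=cv2.convertScaleAbs(c,alpha=1.8)
    for th,col in((1.1,(0,0,255)),(1.4,(0,255,255)),(1.7,(0,255,0)),(2.0,(255,0,0))):
        for f in('front','far'):
            p=(proj(flap(f,th,case),cam(n))-[x,y])*s
            cv2.polylines(c,[p.astype(int)],True,col,1)
    out.append(cv2.resize(c,(390,int(390*c.shape[0]/c.shape[1]))))
H=max(a.shape[0] for a in out);out=[cv2.copyMakeBorder(a,0,H-a.shape[0],0,8,0) for a in out]
cv2.imwrite("pics/fl.png",np.hstack(out))
# move plan
T=R.from_rotvec(o["tool_rot"]);print(T.as_matrix())
```

```text
front side [[12.01, 1.65], [12.12, 1.7], [12.3, 1.6]]
far top [[5.22, 1.2], [5.44, 1.15], [5.82, 1.1]]
left top [[4.49, 1.9], [4.57, 1.85], [4.99, 1.8]]
left side [[3.92, 1.8], [3.99, 1.85], [4.02, 1.75]]
right top [[5.73, 1.95], [5.97, 1.9], [6.58, 2.0]]
right side [[7.7, 2.15], [7.71, 2.1], [7.73, 2.05]]
[[-0.9261  0.3772 -0.    ]
 [ 0.3772  0.9261  0.    ]
 [ 0.      0.     -1.    ]]
```

View pics/fl.png

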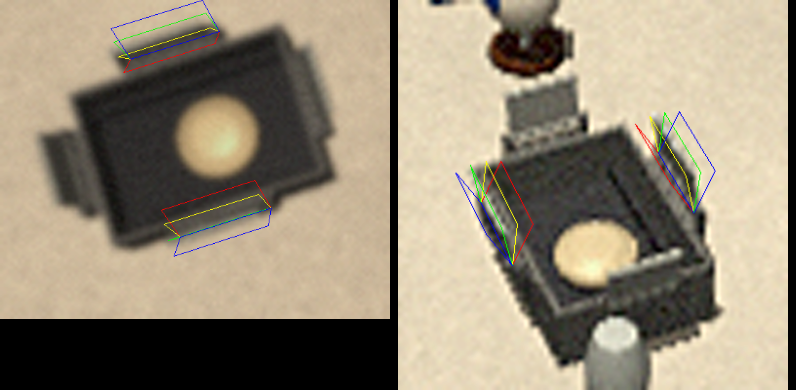

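```bash
cat >> h.py <<'E'
CASE=(.553,.228,0,np.radians(16.5))
LID=(.550,-.2055,0,np.radians(-23.7))
def plan(pts,frame,o=None):
    "pts: (x,y,z[,yaw of tool y in frame, deg]) in the frame -> offset, twist in tool axes now"
    o=o or get_obs();T=R.from_rotvec(o["tool_rot"])
    for p in pts:
        w=box(p[:3],frame);a=frame[3]+np.radians(p[3] if len(p)>3 else 0)
        y=np.array([np.cos(a),np.sin(a),0]);z=np.array([0,0,-1.]);G=R.from_matrix(np.c_[np.cross(y,z),y,z])
        print(p,'offset',T.inv().apply(w-o["tool_pos"]).round(4),'twist',np.degrees((T.inv()*G).as_rotvec()).round(1))
E
python3 -c "
from h import *
plan([(0,-.06,.25),(.035,0,.15),(.035,0,.097),(.072,0,.097)],CASE)"
```

```text
(0, -0.06, 0.25) offset [-0.4636 -0.2521 -0.0187] twist [-0.  -0.  51.3]
(0.035, 0, 0.15) offset [-0.4535 -0.1834  0.0813] twist [-0.  -0.  51.3]
(0.035, 0, 0.097) offset [-0.4535 -0.1834  0.1343] twist [-0.  -0.  51.3]
(0.072, 0, 0.097) offset [-0.4824 -0.1602  0.1343] twist [-0.  -0.  51.3]
```

```bash
python3 -m crank '[{"offset":[-0.05,-0.03,-0.019],"twist":[0,0,5]},{"offset":[-0.1,-0.055,-0.019],"twist":[0,0,10]},{"offset":[-0.15,-0.08,-0.019],"twist":[0,0,16]},{"offset":[-0.2,-0.11,-0.019],"twist":[0,0,21]},{"offset":[-0.25,-0.136,-0.019],"twist":[0,0,27]},{"offset":[-0.3,-0.163,-0.019],"twist":[0,0,33]},{"offset":[-0.35,-0.19,-0.019],"twist":[0,0,39]},{"offset":[-0.4,-0.217,-0.019],"twist":[0,0,45]},{"offset":[-0.44,-0.24,-0.019],"twist":[0,0,51.3]},{"offset":[-0.4636,-0.2521,-0.0187],"twist":[0,0,51.3]},{"offset":[-0.4636,-0.2521,-0.0187],"twist":[0,0,51.3]},{"offset":[-0.4636,-0.2521,-0.0187],"twist":[0,0,51.3]}]' 0
python3 - <<'E'
from h import *
o=get_obs();im=get_image("wrist");KT=cam("wrist",o);print(o["t"],o["tool_pos"],o["dq"])
cv2.imwrite("pics/w1raw.png",im[:,:,::-1])
c=cv2.convertScaleAbs(cv2.resize(im[:,:,::-1],None,fx=1.5,fy=1.5),alpha=1.8);KT=(np.diag([1.5,1.5,1])@KT[0],KT[1])
draw(c,box([(-.065,-.09,.06),(.065,-.09,.06),(.065,.09,.06),(-.065,.09,.06)],CASE),KT)
draw(c,box([(-.06,-.085,.06),(.06,-.085,.06),(.06,.085,.06),(-.06,.085,.06)],CASE),KT)
for f,th in(('front',1.6),('far',1.15),('left',1.85),('right',2.)):draw(c,flap(f,th,CASE),KT,(0,0,255))
cv2.imwrite("pics/w1.png",c)
plan([(.035,0,.15),(.035,0,.097),(.074,0,.097)],CASE)
E
```

```text
t: 2.95
tool_pos: [0.5696, 0.171, 0.25]
tool_rot: [-1.878, -2.518, -0.0]
contact_force: [-0.2, -0.3, 0.8]
opening: 0.0001
grip_force: 0.0
2.95 [0.5696 0.171  0.25  ] [ 0.014  -0.0076  0.0046 -0.0013 -0.0022 -0.0012]
(0.035, 0, 0.15) offset [0.0589 0.0355 0.1   ] twist [-0.  -0.   0.1]
(0.035, 0, 0.097) offset [0.0589 0.0355 0.153 ] twist [-0.  -0.   0.1]
(0.074, 0, 0.097) offset [0.0588 0.0745 0.153 ] twist [-0.  -0.   0.1]
```

View pics/w1.png

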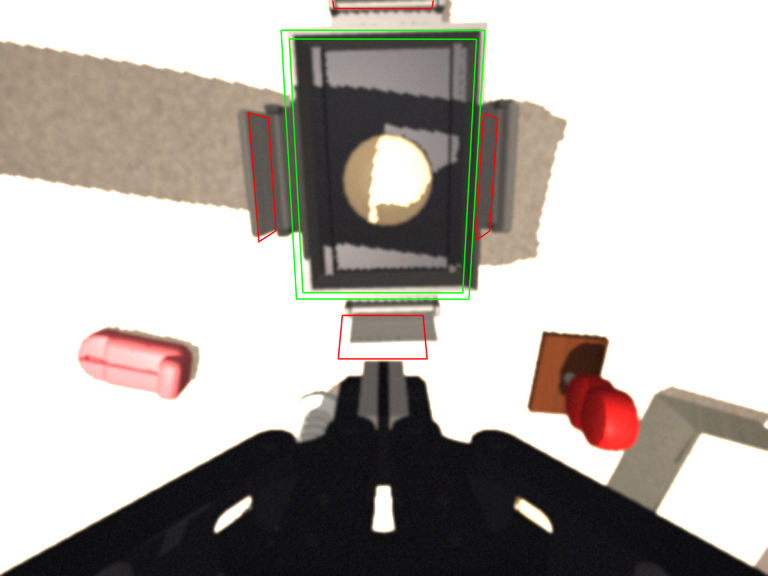

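Run:
```python
import cv2,numpy as np
a=cv2.imread("pics/w1raw.png")[5:205,150:360]
a=(255*(a/255.)**.6).astype('uint8')
cv2.imwrite("pics/w1c.png",cv2.resize(a,None,fx=3,fy=3,interpolation=2))
```

```text
(no output)
```

View pics/w1c.png

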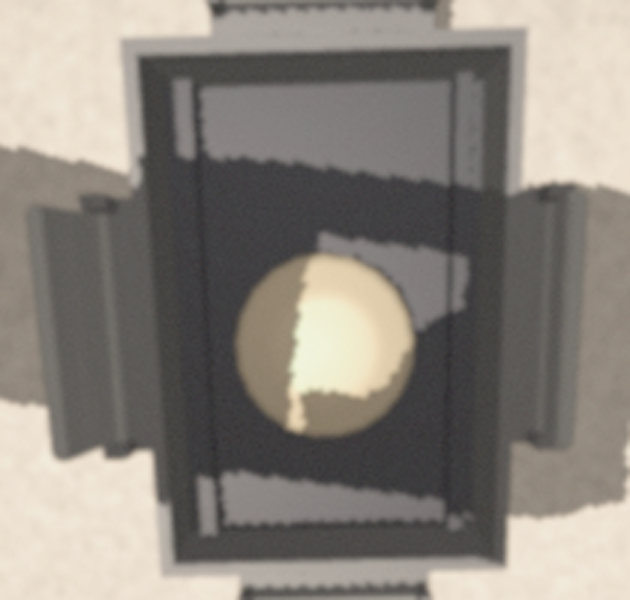

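Run:
```python
from h import *
o=get_obs();KT=cam("wrist",o)
f=lambda a:np.array(a)/3+[150,5]-.33
for pts in ([(123,40),(526,30),(507,567),(162,575)],[(138,57),(513,47),(495,553),(173,562)]):
    P=plane(f(pts),.06,KT);print(rect(P),P.mean(0))
# top camera with the same corners
C=(.556,.232,0,np.radians(15.5))
print(plane(np.array([(152,240),(300,195),(335,300),(185,348)])/2.5+[80,100],.06,cam("top")).mean(0))
```

```text
((556.2640991210938, 233.45721435546875), (129.50335693359375, 178.4158935546875), 17.989559173583984) [0.5563 0.2334 0.06  ]
((556.2785034179688, 233.4530487060547), (120.3362808227539, 168.58486938476562), 17.917585372924805) [0.5563 0.2336 0.06  ]
[0.5527 0.2278 0.06  ]
```

```bash
sed -i 's/^CASE=.*/CASE=(.5563,.2334,0,np.radians(17.9))/' h.py; python3 -c "
from h import *
plan([(.045,0,.15),(.045,0,.097),(.074,0,.097)],CASE)"
```

```text
(0.045, 0, 0.15) offset [0.0643 0.0502 0.1   ] twist [-0.  -0.  -1.3]
(0.045, 0, 0.097) offset [0.0642 0.0502 0.153 ] twist [-0.  -0.  -1.3]
(0.074, 0, 0.097) offset [0.0649 0.0792 0.153 ] twist [-0.  -0.  -1.3]
```

```bash
python3 -m crank '[{"offset":[0.03,0.025,0.03],"twist":[0,0,-1.3]},{"offset":[0.064,0.045,0.08],"twist":[0,0,-1.3]},{"offset":[0.064,0.05,0.125],"twist":[0,0,-1.3]},{"offset":[0.064,0.05,0.153],"twist":[0,0,-1.3]},{"offset":[0.064,0.056,0.153],"twist":[0,0,-1.3]},{"offset":[0.064,0.062,0.153],"twist":[0,0,-1.3]},{"offset":[0.064,0.068,0.153],"twist":[0,0,-1.3]},{"offset":[0.064,0.074,0.153],"twist":[0,0,-1.3]},{"offset":[0.064,0.079,0.153],"twist":[0,0,-1.3]},{"offset":[0.064,0.079,0.153],"twist":[0,0,-1.3]},{"offset":[0.064,0.06,0.153],"twist":[0,0,-1.3]},{"offset":[0.064,0.05,0.11],"twist":[0,0,-1.3]},{"offset":[0.03,0.025,0.05],"twist":[0,0,-1.3]},{"offset":[0,0,0],"twist":[0,0,-1.3]},{"offset":[0,0,0],"twist":[0,0,-1.3]}]' 1; python3 -c "
from h import *
plan([(0,-.06,.20)],LID)"
```

```text
t: 4.88
tool_pos: [0.5714, 0.1693, 0.2556]
tool_rot: [1.849, 2.532, 0.009]
contact_force: [0.6, 0.4, -0.7]
opening: 0.0855
grip_force: 0.0
(0, -0.06, 0.2) offset [-0.3953 -0.1747  0.0547] twist [ 0.5 -0.1 41.4]
```

```bash
python3 -m crank '[{"offset":[-0.04,-0.02,0],"twist":[0,0,5]},{"offset":[-0.08,-0.035,0],"twist":[0,0,10]},{"offset":[-0.13,-0.055,0],"twist":[0,0,16]},{"offset":[-0.18,-0.08,0],"twist":[0,0,22]},{"offset":[-0.23,-0.1,0],"twist":[0,0,28]},{"offset":[-0.28,-0.12,0],"twist":[0,0,33]},{"offset":[-0.33,-0.145,0.01],"twist":[0,0,38]},{"offset":[-0.37,-0.163,0.03],"twist":[0,0,41.4]},{"offset":[-0.3953,-0.1747,0.0547],"twist":[0,0,41.4]},{"offset":[-0.3953,-0.1747,0.0547],"twist":[0,0,41.4]},{"offset":[-0.3953,-0.1747,0.0547],"twist":[0,0,41.4]}]' 1
python3 - <<'E'
from h import *
o=get_obs();im=get_image("wrist");KT=cam("wrist",o);print(o["t"],o["tool_pos"],R.from_rotvec(o["tool_rot"]).as_matrix()[:,2])
cv2.imwrite("pics/w2raw.png",im[:,:,::-1])
m=cut_out("lid","wrist")[0];print(m["confidence"],m["rect"])
a=im[5:265,140:370,::-1]
c=cv2.resize((255*(a/255.)**.6).astype('uint8'),None,fx=2.3,fy=2.3,interpolation=2)
t=get_image("top")[160:270,110:240,::-1];t=cv2.resize((255*(t/255.)**.6).astype('uint8'),(260,220),interpolation=2)
c=np.hstack([c,cv2.copyMakeBorder(t,0,c.shape[0]-220,0,0,0)]);cv2.imwrite("pics/w2.png",c);print(c.shape)
E
```

```text
t: 6.25
tool_pos: [0.5249, -0.2586, 0.1951]
tool_rot: [-2.627, -1.721, -0.0]
contact_force: [-0.1, 0.7, -0.0]
opening: 0.0854
grip_force: 0.0
6.25 [ 0.5249 -0.2586  0.1951] [-0.0004  0.0009 -1.    ]
0.88 [257.8, 112.4, 134.9, 181.4]
(598, 789, 3)
```

View pics/w2.png

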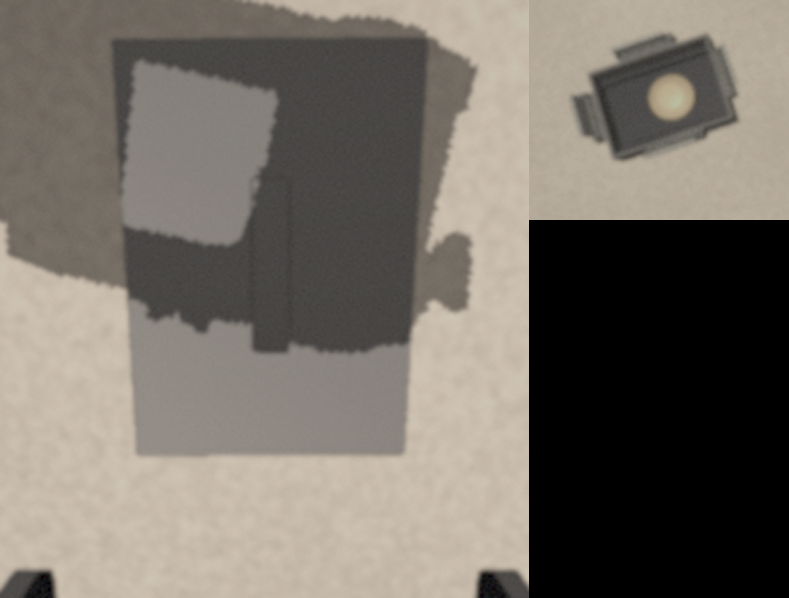

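The lid shows clearly, with its corners at (112,39), (427,38), (405,455) and (137,455) in the crop and its ridge at column 271. In the inset, all four case flaps look open.

Run:
```python
from h import *
o=get_obs();KT=cam("wrist",o)
P=plane(np.array([(112,39),(427,38),(405,455),(137,455)])/2.3+[140,5]-.3,.012,KT);r=rect(P);print(r,P.mean(0))
m=cut_out("lid","wrist")[0]["region"];h=cv2.convexHull(np.argwhere(m)[:,::-1].astype(np.float32))[:,0];print(rect(plane(h,.012,KT)))
yaw=r[2] if r[1][0]<r[1][1] else r[2]-90
L=(r[0][0]/1000,r[0][1]/1000,0,np.radians(yaw));print(L)
plan([(0,0,.08),(0,0,.016)],L)
```

```text
((551.817138671875, -207.44842529296875), (179.99002075195312, 129.99017333984375), 66.71507263183594) [ 0.5517 -0.2072  0.012 ]
((551.9260864257812, -207.4537353515625), (180.76683044433594, 130.51156616210938), 66.65435791015625)
(0.551817138671875, -0.20744842529296875, 0, np.float64(-0.40639864866220077))
(0, 0, 0.08) offset [0.0574 0.0035 0.1165] twist [ 0.1  0.  -0.2]
(0, 0, 0.016) offset [0.0574 0.0034 0.1805] twist [ 0.1  0.  -0.2]
```

```bash
python3 -m crank '[{"offset":[0.03,0.002,0.04],"twist":[0,0,-0.2]},{"offset":[0.0574,0.0035,0.09],"twist":[0,0,-0.2]},{"offset":[0.0574,0.0035,0.13],"twist":[0,0,-0.2]},{"offset":[0.0574,0.0035,0.16],"twist":[0,0,-0.2]},{"offset":[0.0574,0.0035,0.178],"twist":[0,0,-0.2]},{"offset":[0.0574,0.0035,0.178],"twist":[0,0,-0.2]},{"offset":[0.0574,0.0035,0.178],"twist":[0,0,-0.2]}]' 1 60;
python3 -m crank '[{"offset":[0,0,0],"twist":[0,0,0]},{"offset":[0,0,0],"twist":[0,0,0]},{"offset":[0,0,0],"twist":[0,0,0]},{"offset":[0,0,0],"twist":[0,0,0]},{"offset":[0,0,0],"twist":[0,0,0]},{"offset":[0,0,0],"twist":[0,0,0]},{"offset":[0,0,0],"twist":[0,0,0]},{"offset":[0,0,-0.03],"twist":[0,0,0]},{"offset":[0,0,-0.08],"twist":[0,0,0]},{"offset":[0,0,-0.13],"twist":[0,0,0]},{"offset":[0,0,-0.18],"twist":[0,0,0]},{"offset":[0,0,-0.23],"twist":[0,0,0]},{"offset":[0,0,-0.26],"twist":[0,0,0]},{"offset":[0,0,-0.26],"twist":[0,0,0]}]' 0 60
python3 - <<'E'
from h import *
o=get_obs();print(o["t"]);plan([(0,0,.275)],CASE)
E
```

```text
t: 7.32
tool_pos: [0.5522, -0.2087, 0.0191]
tool_rot: [2.623, 1.724, 0.002]
contact_force: [0.1, 0.3, -0.0]
opening: 0.0853
grip_force: 0.0
t: 9.07
tool_pos: [0.5519, -0.2086, 0.2796]
tool_rot: [2.622, 1.724, 0.004]
contact_force: [1.0, 0.1, -2.7]
opening: 0.0151
grip_force: 61.5
9.075
(0, 0, 0.275) offset [ 0.4075 -0.1712  0.0036] twist [  0.2   0.1 -41.3]
```

```bash
python3 -m crank '[{"offset":[0.03,-0.012,0],"twist":[0,0,-3]},{"offset":[0.07,-0.03,0],"twist":[0,0,-7]},{"offset":[0.11,-0.047,0],"twist":[0,0,-11]},{"offset":[0.15,-0.063,0],"twist":[0,0,-15]},{"offset":[0.2,-0.084,0],"twist":[0,0,-20]},{"offset":[0.25,-0.105,0],"twist":[0,0,-25]},{"offset":[0.29,-0.122,0],"twist":[0,0,-30]},{"offset":[0.33,-0.139,0],"twist":[0,0,-34]},{"offset":[0.37,-0.155,0],"twist":[0,0,-38]},{"offset":[0.395,-0.166,0],"twist":[0,0,-40.5]},{"offset":[0.4075,-0.1712,0],"twist":[0,0,-41.3]},{"offset":[0.4075,-0.1712,0],"twist":[0,0,-41.3]},{"offset":[0.4075,-0.1712,0],"twist":[0,0,-41.3]}]'
python3 - <<'E'
from h import *
o=get_obs();print(o["t"]);plan([(0,-.001,.15),(0,-.001,.054+.0191)],CASE)
im=get_image("wrist");cv2.imwrite("pics/w3raw.png",im[:,:,::-1])
s=get_image("side")[70:190,180:310,::-1];t=get_image("top")[150:280,100:250,::-1]
cv2.imwrite("pics/w3.png",np.hstack([cv2.resize(s,(400,369),interpolation=2),cv2.resize(t,(400,369),interpolation=2)]))
E
```

```text
t: 10.7
tool_pos: [0.5553, 0.2328, 0.2765]
tool_rot: [-1.85, -2.539, 0.002]
contact_force: [0.0, -1.1, -2.7]
opening: 0.0151
grip_force: 61.4
10.7
(0, -0.001, 0.15) offset [-0.0007  0.0013  0.1265] twist [-0.1  0.  -0. ]
(0, -0.001, 0.0731) offset [-0.0006  0.0014  0.2034] twist [-0.1  0.  -0. ]
```

View pics/w3.png

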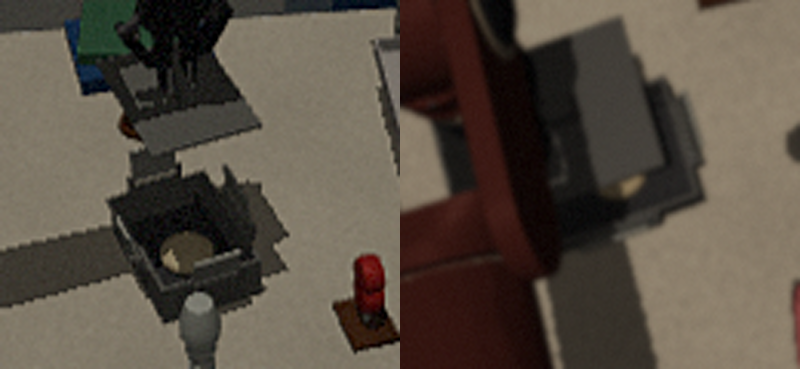

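Run:
```python
from h import *
print("seen",180+228*.325,70+165*.325)
for th in (1.1,1.2,1.3,1.4,1.5,1.6,1.8,2.0):print(th,proj(flap('far',th,CASE),cam("side")).round(1).tolist())
a=cv2.imread("pics/side0.png")[95:180,205:285];b=get_image("side")[95:180,205:285,::-1]
c=[cv2.resize((255*(i/255.)**.6).astype('uint8'),None,fx=5,fy=5,interpolation=2) for i in(a,b)]
for i in c:
  for th,k in((1.2,(0,0,255)),(1.4,(0,255,255)),(1.7,(0,255,0))):
    for f in('front','far'):cv2.polylines(i,[((proj(flap(f,th,CASE),cam("side"))-[205,95])*5).astype(int)[1:]],False,k,1)
cv2.imwrite("pics/fl2.png",np.hstack(c))
```

```text
seen 254.10000000000002 123.625
1.1 [[261.5, 142.3], [253.8, 130.3], [249.2, 124.4], [256.9, 136.5]]
1.2 [[261.5, 142.3], [253.8, 130.3], [250.1, 123.7], [257.8, 135.8]]
1.3 [[261.5, 142.3], [253.8, 130.3], [251.0, 123.2], [258.8, 135.3]]
1.4 [[261.5, 142.3], [253.8, 130.3], [252.0, 122.7], [259.8, 134.8]]
1.5 [[261.5, 142.3], [253.8, 130.3], [253.0, 122.3], [260.8, 134.4]]
1.6 [[261.5, 142.3], [253.8, 130.3], [254.0, 122.0], [261.9, 134.1]]
1.8 [[261.5, 142.3], [253.8, 130.3], [256.0, 121.7], [263.9, 133.7]]
2.0 [[261.5, 142.3], [253.8, 130.3], [257.9, 121.6], [265.8, 133.6]]
```

View pics/fl2.png

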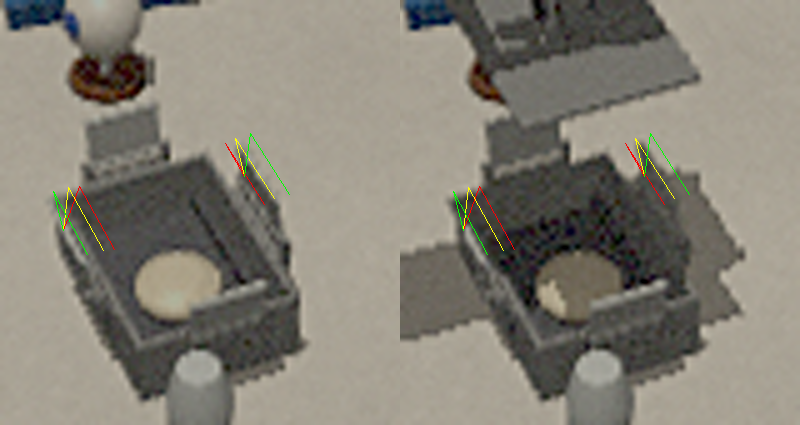

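Run:
```python
from h import *
C=cam("side")
print("rim",((proj(box([(-.065,-.09,.06),(.065,-.09,.06),(.065,.09,.06),(-.065,.09,.06)],CASE),C)-[205,95])*5).round())
for f in('left','right','far','front'):
  for th in(.95,1.2,1.6,1.9):print(f,th,((proj(flap(f,th,CASE),C)-[205,95])*5).round().tolist())
```

```text
rim [[137. 345.]
 [299. 294.]
 [207. 147.]
 [ 53. 192.]]
left 0.95 [[90.0, 164.0], [161.0, 143.0], [171.0, 129.0], [98.0, 150.0]]
left 1.2 [[90.0, 164.0], [161.0, 143.0], [166.0, 117.0], [94.0, 137.0]]
left 1.6 [[90.0, 164.0], [161.0, 143.0], [158.0, 101.0], [86.0, 122.0]]
left 1.9 [[90.0, 164.0], [161.0, 143.0], [152.0, 94.0], [81.0, 114.0]]
right 0.95 [[186.0, 332.0], [261.0, 308.0], [248.0, 253.0], [172.0, 277.0]]
right 1.2 [[186.0, 332.0], [261.0, 308.0], [253.0, 257.0], [177.0, 280.0]]
right 1.6 [[186.0, 332.0], [261.0, 308.0], [262.0, 268.0], [185.0, 292.0]]
right 1.9 [[186.0, 332.0], [261.0, 308.0], [269.0, 282.0], [192.0, 306.0]]
far 0.95 [[283.0, 237.0], [244.0, 176.0], [214.0, 152.0], [253.0, 213.0]]
far 1.2 [[283.0, 237.0], [244.0, 176.0], [225.0, 144.0], [264.0, 204.0]]
far 1.6 [[283.0, 237.0], [244.0, 176.0], [245.0, 135.0], [284.0, 195.0]]
far 1.9 [[283.0, 237.0], [244.0, 176.0], [260.0, 133.0], [299.0, 193.0]]
front 0.95 [[98.0, 293.0], [64.0, 230.0], [91.0, 188.0], [127.0, 251.0]]
front 1.2 [[98.0, 293.0], [64.0, 230.0], [79.0, 187.0], [114.0, 249.0]]
front 1.6 [[98.0, 293.0], [64.0, 230.0], [58.0, 190.0], [93.0, 253.0]]
front 1.9 [[98.0, 293.0], [64.0, 230.0], [43.0, 197.0], [77.0, 260.0]]
```

Run:
```python
from h import *
C=cam("top")
print("rim",proj(box([(-.065,-.09,.06),(.065,-.09,.06),(.065,.09,.06),(-.065,.09,.06)],CASE),C).round(1).tolist())
for f in('far','front'):
  for th in(.95,1.2,1.4,1.6,1.9,2.2):print(f,th,proj(flap(f,th,CASE),C).round(1).tolist())
a=cv2.imread("pics/top0.png")[165:255,125:225];b=cv2.imread("pics/w2.png")[0:220,529:789]
b=b[10:190,30:230]
a=cv2.resize((255*(a/255.)**.6).astype('uint8'),(400,360),interpolation=2);b=cv2.resize(b,(400,360),interpolation=2)
cv2.imwrite("pics/cmp.png",np.hstack([a,b]))
```

```text
rim [[212.3, 217.9], [198.5, 175.7], [138.7, 196.0], [151.4, 239.0]]
far 0.95 [[179.3, 177.8], [154.6, 186.1], [153.4, 191.8], [179.1, 183.1]]
far 1.2 [[179.3, 177.8], [154.6, 186.1], [152.0, 188.4], [177.7, 179.6]]
far 1.4 [[179.3, 177.8], [154.6, 186.1], [150.9, 185.5], [176.7, 176.7]]
far 1.6 [[179.3, 177.8], [154.6, 186.1], [150.0, 182.6], [175.8, 173.9]]
far 1.9 [[179.3, 177.8], [154.6, 186.1], [149.0, 178.6], [174.6, 170.0]]
far 2.2 [[179.3, 177.8], [154.6, 186.1], [148.5, 175.4], [174.0, 166.8]]
front 0.95 [[195.0, 227.1], [169.7, 235.9], [163.9, 226.5], [190.0, 217.5]]
front 1.2 [[195.0, 227.1], [169.7, 235.9], [164.4, 229.5], [190.7, 220.5]]
front 1.4 [[195.0, 227.1], [169.7, 235.9], [165.0, 232.3], [191.4, 223.2]]
front 1.6 [[195.0, 227.1], [169.7, 235.9], [165.9, 235.3], [192.3, 226.1]]
front 1.9 [[195.0, 227.1], [169.7, 235.9], [167.4, 239.7], [193.8, 230.5]]
front 2.2 [[195.0, 227.1], [169.7, 235.9], [169.2, 243.8], [195.5, 234.6]]
```

View pics/cmp.png

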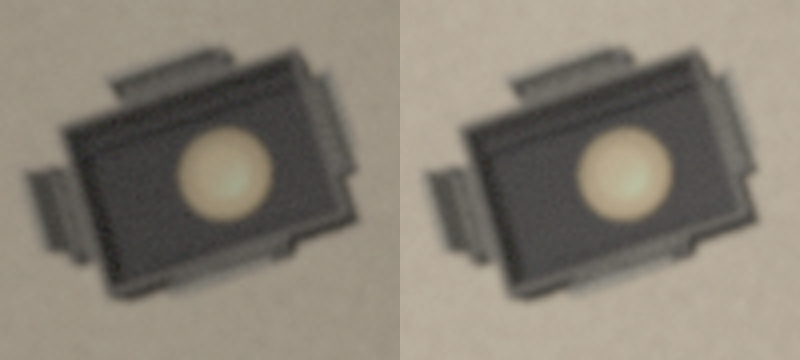

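```bash
python3 -m crank '[{"offset":[-0.0007,0.0012,0.04],"twist":[0,0,0]},{"offset":[-0.0007,0.0012,0.08],"twist":[0,0,0]},{"offset":[-0.0007,0.0012,0.12],"twist":[0,0,0]},{"offset":[-0.0007,0.0012,0.14],"twist":[0,0,0]},{"offset":[-0.0007,0.0012,0.155],"twist":[0,0,0]},{"offset":[-0.0007,0.0012,0.17],"twist":[0,0,0]},{"offset":[-0.0007,0.0012,0.18],"twist":[0,0,0]},{"offset":[-0.0007,0.0012,0.187],"twist":[0,0,0]},{"offset":[-0.0007,0.0012,0.187],"twist":[0,0,0]},{"offset":[-0.0007,0.0012,0.187],"twist":[0,0,0]}]'
python3 -c "
from h import *
plan([(0,-.001,.054+.0191)],CASE)"
```

```text
t: 12.15
tool_pos: [0.5572, 0.2337, 0.0909]
tool_rot: [1.848, 2.54, 0.001]
contact_force: [-0.7, 0.4, -2.4]
opening: 0.0149
grip_force: 61.2
(0, -0.001, 0.0731) offset [-0.001  -0.0009  0.0178] twist [0.1 0.  0. ]
```

```bash
python3 -m crank '[{"offset":[-0.001,-0.001,0.003],"twist":[0,0,0]},{"offset":[-0.001,-0.001,0.007],"twist":[0,0,0]},{"offset":[-0.001,-0.001,0.011],"twist":[0,0,0]},{"offset":[-0.001,-0.001,0.014],"twist":[0,0,0]},{"offset":[-0.001,-0.001,0.0175],"twist":[0,0,0]},{"offset":[-0.001,-0.001,0.0185],"twist":[0,0,0]},{"offset":[-0.001,-0.001,0.0185],"twist":[0,0,0]},{"offset":[-0.001,-0.001,0.0185],"twist":[0,0,0]}]'
```

```text
t: 13.15
tool_pos: [0.5562, 0.2323, 0.0719]
tool_rot: [1.848, 2.54, 0.0]
contact_force: [-0.2, 0.0, -2.3]
opening: 0.0149
grip_force: 61.5
```

```bash
python3 -m crank '[{"offset":[0,0,0.001],"twist":[0,0,0]},{"offset":[0,0,0.002],"twist":[0,0,0]},{"offset":[0,0,0.003],"twist":[0,0,0]},{"offset":[0,0,0.003],"twist":[0,0,0]}]'
```

```text
t: 13.65
tool_pos: [0.5563, 0.2324, 0.0716]
tool_rot: [-1.848, -2.541, 0.001]
contact_force: [-7.2, -2.0, 11.7]
opening: 0.015
grip_force: 63.5
```

```bash
python3 -m crank '[{"offset":[0,0,0],"twist":[0,0,0]},{"offset":[0,0,0],"twist":[0,0,0]},{"offset":[0,0,0],"twist":[0,0,0]},{"offset":[0,0,0],"twist":[0,0,0]},{"offset":[0,0,-0.03],"twist":[0,0,0]},{"offset":[0,0,-0.07],"twist":[0,0,0]},{"offset":[-0.03,0,-0.12],"twist":[0,0,0]},{"offset":[-0.06,0,-0.17],"twist":[0,0,0]},{"offset":[-0.06,0,-0.17],"twist":[0,0,0]},{"offset":[-0.06,0,-0.17],"twist":[0,0,0]}]' 0.6
python3 - <<'E'
from h import *
o=get_obs();im=get_image("wrist")[:,:,::-1];KT=cam("wrist",o);print(o["t"],o["tool_pos"])
cv2.imwrite("pics/w4raw.png",im)
a=im[5:225,140:370];c=cv2.resize((255*(a/255.)**.6).astype('uint8'),None,fx=2.7,fy=2.7,interpolation=2)
cv2.imwrite("pics/w4.png",c)
print("lid target px",((proj(box([(-.065,-.09,.066),(.065,-.09,.066),(.065,.09,.066),(-.065,.09,.066)],CASE),KT)-[140,5])*2.7).round().tolist())
E
```

```text
t: 14.9
tool_pos: [0.5743, 0.1752, 0.2382]
tool_rot: [-1.848, -2.54, 0.001]
contact_force: [0.5, -0.2, -1.3]
opening: 0.0514
grip_force: 0.0
14.9 [0.5743 0.1752 0.2382]
lid target px [[148.0, 534.0], [475.0, 534.0], [507.0, 21.0], [117.0, 21.0]]
```

View pics/w4.png

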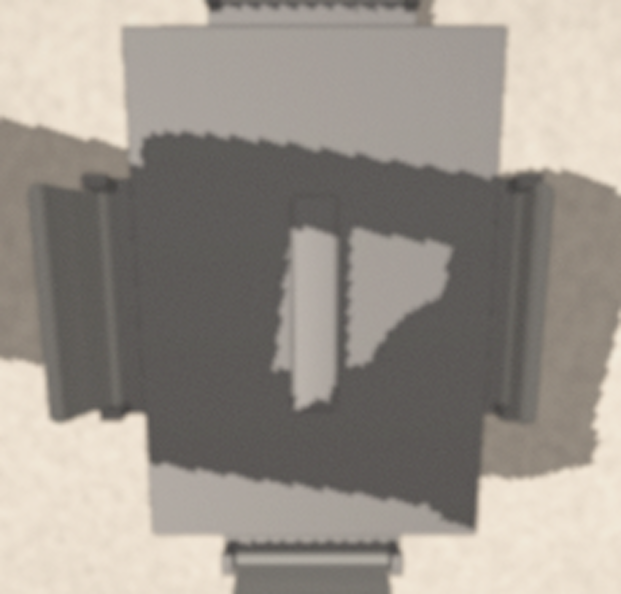

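```bash
python3 -c "
from h import *
plan([(-.120,0,.15),(-.120,0,.087),(-.067,0,.089),(-.05,0,.068)],CASE)"
```

```text
(-0.12, 0, 0.15) offset [ 0.0606 -0.1184  0.0873] twist [-0.2 -0.   0. ]
(-0.12, 0, 0.087) offset [ 0.0606 -0.1182  0.1503] twist [-0.2 -0.   0. ]
(-0.067, 0, 0.089) offset [ 0.0606 -0.0652  0.1482] twist [-0.2 -0.   0. ]
(-0.05, 0, 0.068) offset [ 0.0605 -0.0482  0.1692] twist [-0.2 -0.   0. ]
```

```bash
python3 -m crank '[{"offset":[0.03,-0.05,0],"twist":[0,0,0]},{"offset":[0.06,-0.1,0.02],"twist":[0,0,0]},{"offset":[0.06,-0.118,0.07],"twist":[0,0,0]},{"offset":[0.06,-0.118,0.12],"twist":[0,0,0]},{"offset":[0.06,-0.118,0.15],"twist":[0,0,0]},{"offset":[0.06,-0.118,0.15],"twist":[0,0,0]},{"offset":[0.06,-0.105,0.15],"twist":[0,0,0]},{"offset":[0.06,-0.092,0.149],"twist":[0,0,0]},{"offset":[0.06,-0.08,0.148],"twist":[0,0,0]},{"offset":[0.06,-0.07,0.148],"twist":[0,0,0]},{"offset":[0.06,-0.062,0.15],"twist":[0,0,0]},{"offset":[0.06,-0.055,0.154],"twist":[0,0,0]},{"offset":[0.06,-0.05,0.159],"twist":[0,0,0]},{"offset":[0.06,-0.048,0.164],"twist":[0,0,0]},{"offset":[0.06,-0.048,0.168],"twist":[0,0,0]},{"offset":[0.06,-0.048,0.17],"twist":[0,0,0]},{"offset":[0.06,-0.048,0.17],"twist":[0,0,0]}]' 0; python3 -c "
from h import *
plan([(-.05,0,.15),(.12,0,.15),(.12,0,.087)],CASE)"
```

```text
t: 17.08
tool_pos: [0.5111, 0.2177, 0.0704]
tool_rot: [1.847, 2.54, 0.002]
contact_force: [-1.5, -0.4, 7.7]
opening: -0.0001
grip_force: 3.6
(-0.05, 0, 0.15) offset [ 0.001  -0.0021 -0.0796] twist [0.1 0.  0. ]
(0.12, 0, 0.15) offset [ 0.0009  0.1679 -0.0794] twist [0.1 0.  0. ]
(0.12, 0, 0.087) offset [ 0.0009  0.1679 -0.0164] twist [0.1 0.  0. ]
```

```bash
python3 -m crank '[{"offset":[0,0,-0.03],"twist":[0,0,0]},{"offset":[0,0,-0.08],"twist":[0,0,0]},{"offset":[0,0.06,-0.09],"twist":[0,0,0]},{"offset":[0,0.12,-0.09],"twist":[0,0,0]},{"offset":[0,0.165,-0.08],"twist":[0,0,0]},{"offset":[0,0.165,-0.04],"twist":[0,0,0]},{"offset":[0,0.165,-0.018],"twist":[0,0,0]},{"offset":[0,0.165,-0.018],"twist":[0,0,0]},{"offset":[0,0.152,-0.018],"twist":[0,0,0]},{"offset":[0,0.14,-0.02],"twist":[0,0,0]},{"offset":[0,0.128,-0.021],"twist":[0,0,0]},{"offset":[0,0.118,-0.021],"twist":[0,0,0]},{"offset":[0,0.11,-0.019],"twist":[0,0,0]},{"offset":[0,0.103,-0.015],"twist":[0,0,0]},{"offset":[0,0.099,-0.01],"twist":[0,0,0]},{"offset":[0,0.097,-0.005],"twist":[0,0,0]},{"offset":[0,0.097,-0.001],"twist":[0,0,0]},{"offset":[0,0.097,0.001],"twist":[0,0,0]},{"offset":[0,0.097,0.001],"twist":[0,0,0]}]' 0; python3 -c "
from h import *
plan([(.05,0,.15),(0,.145,.15),(0,.145,.087),(0,.075,.068)],CASE)"
```

```text
t: 19.45
tool_pos: [0.6023, 0.2472, 0.0703]
tool_rot: [-1.847, -2.54, 0.004]
contact_force: [-8.6, -3.0, 14.8]
opening: 0.0002
grip_force: 7.5
(0.05, 0, 0.15) offset [ 0.0009  0.0017 -0.0797] twist [-0.2  0.   0.1]
(0, 0.145, 0.15) offset [ 0.146  -0.0481 -0.0796] twist [-0.2  0.   0.1]
(0, 0.145, 0.087) offset [ 0.146  -0.0479 -0.0166] twist [-0.2  0.   0.1]
(0, 0.075, 0.068) offset [ 0.076  -0.048   0.0024] twist [-0.2  0.   0.1]
```

```bash
python3 -m crank '[{"offset":[0,0,-0.03],"twist":[0,0,0]},{"offset":[0,0,-0.08],"twist":[0,0,0]},{"offset":[0.06,-0.02,-0.09],"twist":[0,0,0]},{"offset":[0.12,-0.04,-0.09],"twist":[0,0,0]},{"offset":[0.146,-0.048,-0.08],"twist":[0,0,0]},{"offset":[0.146,-0.048,-0.04],"twist":[0,0,0]},{"offset":[0.146,-0.048,-0.018],"twist":[0,0,0]},{"offset":[0.146,-0.048,-0.018],"twist":[0,0,0]},{"offset":[0.131,-0.048,-0.018],"twist":[0,0,0]},{"offset":[0.118,-0.048,-0.02],"twist":[0,0,0]},{"offset":[0.106,-0.048,-0.021],"twist":[0,0,0]},{"offset":[0.097,-0.048,-0.021],"twist":[0,0,0]},{"offset":[0.09,-0.048,-0.019],"twist":[0,0,0]},{"offset":[0.083,-0.048,-0.015],"twist":[0,0,0]},{"offset":[0.079,-0.048,-0.01],"twist":[0,0,0]},{"offset":[0.077,-0.048,-0.005],"twist":[0,0,0]},{"offset":[0.076,-0.048,-0.001],"twist":[0,0,0]},{"offset":[0.076,-0.048,0.001],"twist":[0,0,0]},{"offset":[0.076,-0.048,0.001],"twist":[0,0,0]}]' 0; python3 -c "
from h import *
plan([(0,.075,.15),(0,-.15,.15),(0,-.15,.087),(0,-.075,.068)],CASE)"
```

```text
t: 21.82
tool_pos: [0.5337, 0.3052, 0.0702]
tool_rot: [-1.847, -2.541, 0.002]
contact_force: [-9.6, -2.5, 19.4]
opening: -0.0002
grip_force: 9.1
(0, 0.075, 0.15) offset [-0.0003 -0.0007 -0.0798] twist [-0.1  0.   0.1]
(0, -0.15, 0.15) offset [-0.2253 -0.001  -0.0798] twist [-0.1  0.   0.1]
(0, -0.15, 0.087) offset [-0.2253 -0.0009 -0.0168] twist [-0.1  0.   0.1]
(0, -0.075, 0.068) offset [-0.1503 -0.0008  0.0022] twist [-0.1  0.   0.1]
```

```bash
python3 -m crank '[{"offset":[0,0,-0.03],"twist":[0,0,0]},{"offset":[-0.02,0,-0.08],"twist":[0,0,0]},{"offset":[-0.08,0,-0.09],"twist":[0,0,0]},{"offset":[-0.14,0,-0.09],"twist":[0,0,0]},{"offset":[-0.19,0,-0.09],"twist":[0,0,0]},{"offset":[-0.224,0,-0.07],"twist":[0,0,0]},{"offset":[-0.224,0,-0.035],"twist":[0,0,0]},{"offset":[-0.224,0,-0.018],"twist":[0,0,0]},{"offset":[-0.21,0,-0.018],"twist":[0,0,0]},{"offset":[-0.197,0,-0.019],"twist":[0,0,0]},{"offset":[-0.184,0,-0.021],"twist":[0,0,0]},{"offset":[-0.174,0,-0.021],"twist":[0,0,0]},{"offset":[-0.166,0,-0.019],"twist":[0,0,0]},{"offset":[-0.159,0,-0.015],"twist":[0,0,0]},{"offset":[-0.154,0,-0.01],"twist":[0,0,0]},{"offset":[-0.151,0,-0.005],"twist":[0,0,0]},{"offset":[-0.15,0,-0.001],"twist":[0,0,0]},{"offset":[-0.15,0,0.001],"twist":[0,0,0]},{"offset":[-0.15,0,0.001],"twist":[0,0,0]}]' 0
python3 -m crank '[{"offset":[0,0,-0.03],"twist":[0,0,0]},{"offset":[0,0,-0.08],"twist":[0,0,0]},{"offset":[0,0,-0.13],"twist":[0,0,0]},{"offset":[0,0,-0.18],"twist":[0,0,0]},{"offset":[0,0,-0.22],"twist":[0,0,0]},{"offset":[0,0,-0.22],"twist":[0,0,0]},{"offset":[0,0,-0.22],"twist":[0,0,0]}]'
python3 - <<'E'
from h import *
w=get_image("wrist")[:,:,::-1];s=get_image("side")[60:260,130:400,::-1]
cv2.imwrite("pics/end.png",np.hstack([cv2.resize(w[0:300,90:420],(396,360)),cv2.resize(s,(400,360),interpolation=2)]))
E
```

```text
t: 24.2
tool_pos: [0.5802, 0.162, 0.0701]
tool_rot: [-1.848, -2.54, 0.002]
contact_force: [-12.6, -3.8, 22.8]
opening: 0.0001
grip_force: 11.7
t: 25.08
tool_pos: [0.5793, 0.1622, 0.2843]
tool_rot: [-1.847, -2.539, 0.002]
contact_force: [-0.4, -0.8, -0.3]
opening: 0.0002
grip_force: 0.0
```

View pics/end.png

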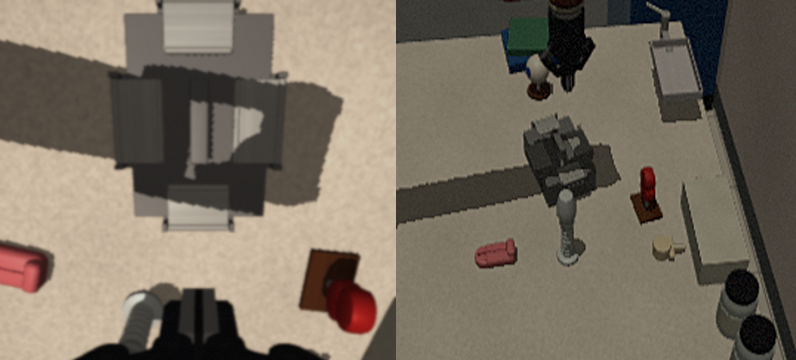

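All four flaps lie flat over the lid, at (198,25), (137,118), (255,118) and (198,207). The other models are still standing where they were, so I'm handing the job in.

```bash
python3 -c "
from station import *
print(finish_job())"
```

```text
the job is handed in; nothing more can be done
None
```

The case is closed: in the last pictures the lid is seated, all four flaps lie flat over its rim and the other models stand where they were. I handed the job in at about 25 s; the hand-in gave no verdict, and the kneecap was last seen inside just before the lid went on.

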